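# Mark the granite sample on the stamping stand

## Robot

A 6-joint arm with a two-finger parallel gripper is mounted at the origin on the work surface; the furniture and walls round the work are solid. World frame = base frame: x ahead of the robot, y to its left, z up, the work surface at z = 0. Lengths are in m, angles in rad, forces in N, time in s.
With the tool pointing down it reaches from about 0.3 to 0.875 m from the base axis. Payload 4.2 kg.
Tool frame: the origin (TCP) lies at the very end of the fingers, on their centre line; the grasp point (between the pads) lies 19 mm behind it; z points along the fingers, y is the direction in which the jaws open and shut (so a half turn about z gives the same grasp; the last joint's range is limited). The gripper opens to 85 mm and grips with 20 to 120 N. Pads are 22 mm wide; open, the fingers measure 114 mm over their backs; the gripper's body (76 mm by 85 mm) begins 54 mm behind the grasp point. The pads swing forward as they close: fully open they stand 13 mm farther back than shut.
Start: joints at [-1.328, 0.32, 1.565, -0, 1.257, -0.02], TCP at [0.149, -0.555, 0.231] pointing down, gripper open.
Joint ranges: [-3.11, 3.11], [-0.84, 2.01], [0.21, 2.61], [-1.34, 4.49], [0.05, 2.63], [-2.56, 2.56]. Speed limits (rad/s): [2.57, 2.57, 3.14, 3.14, 3.14, 3.14].

## Interface

Orientations are given as a unit quaternion [x, y, z, w].
In Python, from cell import sense, grab_frame, calibration, sign_off gives the robot as it stands.
- The arm moves only by the tool apply_moves, never from a script. Its argument "moves" is text: rows parted by semicolons, each of 6 numbers parted by spaces: the shift along the tool's x, y, z in mm, then the turn, a rotation vector about the tool's x, y, z in degrees. In form: dx dy dz wx wy wz; .... A call has 1 to 5 rows; each row is the pose to reach, as a shift and turn from the pose measured when the call began, along the tool's axes at that moment; what a row does not reach only later rows make up. A row lasts 1/10 s, in which the tool goes at most 50 mm and 8.59 degrees, less where a joint would pass 70% of its speed; a pose out of reach is approached as far as the arm can. A call with a gripper value outside its range is refused whole. "claw" is the closure, from 0 (fully open) to 1 (shut), set as the call begins (left out, the last holds). The fingers move at their own pace and stop on an object; "force" is the grip in N (left out, the last holds). Time passes only in rows, so rows that repeat a pose let the fingers close. It gives the time, the measured TCP pose, the force and the opening at its end, in the units of the state.
- sense(): the state, without advancing time (a new reading comes with each control period).
- grab_frame(name): name is "scene" or "top"; returns the picture (400x640x3 uint8, red, green, blue); there is no depth.
- calibration(name): a dict with "fx", "fy", "cx", "cy" (pixels), "rvec" (rotation vector, rad) and "tvec" (3), from world to camera coordinates, as OpenCV has them. Camera axes: x right, y down, z forward; pixel columns grow to the right and rows downward; lengths in m; the calibration is good to about 2 mm. A picture is of the moment at which its call begins. calibration takes no time and is no camera call.
- sign_off(): hands the job in, once; it reports no verdict.
The state is a dict: "t": time; "q": joint angles; "joint_velocities": joint speeds; "joint_efforts": joint torques, N m; "tool_pos": TCP position; "eef_rot": TCP orientation; "force": force on the tool from outside, world axes, zero at the start; "torque": the same for the moment, N m; "finger_gap": finger opening in m.
Only numpy, scipy, OpenCV 4.12 (cv2) and the standard library are available. Lean on these libraries where they do the work, as an engineer would, in place of code of your own. Each camera call takes 0.05 s, during which the arm holds its last target.

## Task

A granite sample tile lies in one of the two spring-plunger marking stands. Press that stand's wooden plunger head straight down to its stop to mark the tile, hold it there for a moment, then let go so that it springs right back up. Do not press the plunger of the empty stand, and leave the tile lying in its nest.

Things in the scene. Friction and masses are not known exactly. Their poses are not given: they have to be found in the camera images.
- stand_plunger (a joint): travel of the plunger of the marking stand that holds the tile, in m: 0 = fully up (sprung), 0.015 = down on its stop. It moves straight down. The spring takes about 3 N to start and about 9 N at the stop, and lifts the plunger again by itself.
- plunger_top (a point): centre of the top of the wooden plunger head on the stand that holds the tile: a turned palm knob 44 mm across, 22 mm thick, almost flat on top, 140 mm above the bench when up, 125 mm when at its stop (15 mm travel). It is the highest part of the stand: the arm and sleeve that guide it end 100 mm above the bench. Site x points to the column 50 mm behind, z up.
- spare_plunger_top (a point): the same point on the second stand, identical but with no tile in it. Either stand may be the left one. Each stand is fixed to the bench: grey base 110 x 84 x 14 mm with a low nest for a tile under the plunger, and a steel column (top 96 mm above the bench) on the side away from the robot.
- tile_centre (a point): centre (half-way up) of the red-brown speckled granite sample tile, 56 x 56 x 10 mm, which lies loose in the nest of one stand under its plunger; its top is 24 mm above the bench. The nest has a 3 mm high lip with about 1.5 mm play. Another tile, of grey granite, lies loose on the bench and has no part in the job.

How it is judged:
On the way:
1. the plunger over the tile is pressed down to its stop (at least 12.5 of 15 mm) and held for 0.2 s (value of joint stand_plunger above 0.0125 m), for 0.2 s.
At the end, for the whole second after the job is handed in: The plunger of the stand with the tile has sprung back up (within 2 mm of the top), the other stand's plunger is up (within 3 mm), and the tile still lies flat in the nest under its plunger (centre within 12 mm of the plunger axis, tilted less than 0.1 rad) (value of joint stand_plunger below 0.002 m and distance of spare_plunger_top from where it was at the start of the episode below 0.003 m and horizontal distance between tile_centre and plunger_top below 0.012 m and angle between tile_centre's own z axis and vertical below 0.1 rad); the robot touches nothing.
It fails at once if the plunger of the empty stand is pressed by more than 4 mm (distance of spare_plunger_top from where it was at the start of the episode above 0.004 m).
It also fails if it takes over 24 s, if anything falls off the work surface, if the arm or the gripper's body presses on something with over 40 N, if the wrist force passes 120 N, or if a joint passes its speed limit or range.

## Working session

There is one attempt and no reset: what is moved stays moved. The work goes in short steps, Python scripts to look and compute and a tool call to move; the robot and the scene stay as the last step left them, time stands still between calls to the robot, and variables do not carry over. Pictures are saved under pics/ and viewed, and the job is handed in when it is done.

Besides the shell and the picture viewer there is one more tool, called after "Call:" in YAML: its name, and indented under it one key for each argument. apply_moves: Moves the arm, as the interface text tells. Its arguments: {"type":"object","properties":{"moves":{"type":"string"},"claw":{"type":"number"},"force":{"type":"number"}},"required":["moves"]}

```bash
mkdir -p pics
python3 - <<'E'
from cell import *
import cv2
for n in("scene","top"):
    f=grab_frame(n); cv2.imwrite(f"pics/{n}0.png",f[:,:,::-1]); print(n,calibration(n))
print(sense())
E
```

```text
scene {'fx': 403.0954033134869, 'fy': 403.0954033134869, 'cx': 316.686669445242, 'cy': 200.25841846698222, 'rvec': array([ 0.69482642, -2.70932099,  0.97089352]), 'tvec': array([0.44004806, 0.34356683, 0.69622783])}
top {'fx': 366.56074760153194, 'fy': 366.56074760153194, 'cx': 319.6750178270091, 'cy': 201.10378076293478, 'rvec': array([ 2.14250521, -2.07747358,  0.22967919]), 'tvec': array([-0.14308497,  0.56784148,  0.85144458])}
{'t': 0.1, 'q': array([-1.32799874e+00,  3.20266173e-01,  1.56555682e+00, -4.53639110e-06,
        1.25736023e+00, -2.00089353e-02]), 'joint_velocities': array([ 0.00079032, -0.00197951, -0.0026372 ,  0.00047328, -0.0011801 ,
       -0.00057295]), 'joint_efforts': array([-1.93781607e-04, -4.16409159e+01, -2.34704286e+01, -3.92233471e-05,
        4.85550379e-03, -1.62040749e-05]), 'tool_pos': array([ 0.14927597, -0.55486007,  0.23054445]), 'eef_rot': array([ 9.91378602e-01,  1.31026088e-01, -9.05507664e-05, -7.90114916e-04]), 'force': array([ 0.89451182, -0.057854  , -0.02231831]), 'torque': array([-0.02606452,  0.02300689,  0.0074384 ]), 'finger_gap': 0.08560073816130132}
```

View pics/scene0.png

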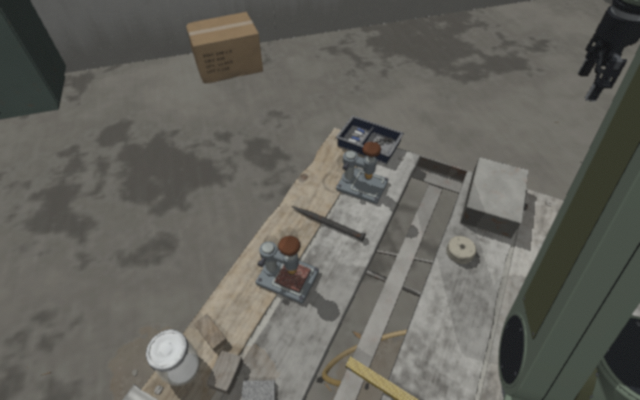

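View pics/top0.png

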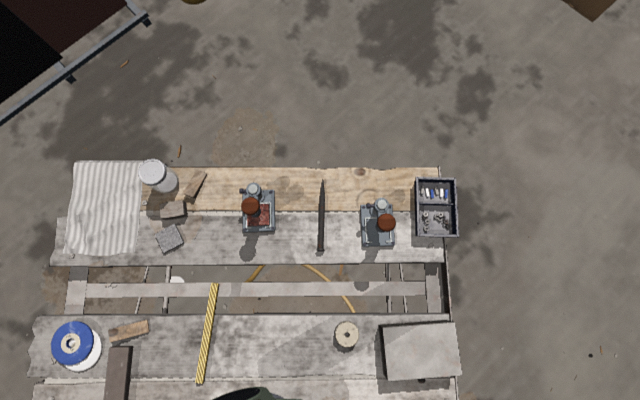

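The scene view shows the red-brown tile at about (292,278), under the knob at (289,244). In the top view the same stand is the left one, with its knob at about (250,205) and the tile at about (262,215). The stand at (385,222) in the top view, knob (371,150) in the scene view, has no tile. Next I measure the knobs.

```bash
cat > h.py <<'E'
from cell import *
import cv2,numpy as np
def cam(n):
    c=calibration(n);K=np.array([[c['fx'],0,c['cx']],[0,c['fy'],c['cy']],[0,0,1]]);R=cv2.Rodrigues(c['rvec'])[0];return K,R,c['tvec'].ravel()
def plane(n,uv,z):
    K,R,t=cam(n);d=R.T@np.linalg.inv(K)@np.array([*uv,1.]);o=-R.T@t;return o+d*(z-o[2])/d[2]
def tri(a,b):
    P=[]
    for n in("scene","top"):
        K,R,t=cam(n);P.append(K@np.c_[R,t])
    X=cv2.triangulatePoints(P[0],P[1],np.array(a,float).reshape(2,1),np.array(b,float).reshape(2,1)).ravel();return X[:3]/X[3]
def proj(n,X):
    K,R,t=cam(n);p=K@(R@np.asarray(X)+t);return p[:2]/p[2]
E
python3 - <<'E'
from h import *
for n in("scene","top"):
    f=cv2.imread(f"pics/{n}0.png"); h=cv2.cvtColor(f,cv2.COLOR_BGR2HSV)
    m=((h[...,0]<12)|(h[...,0]>172))&(h[...,1]>110)&(h[...,2]>40)
    m=m.astype(np.uint8)*255
    k,l,s,c=cv2.connectedComponentsWithStats(m)
    for i in range(1,k):
        if s[i,4]>30: print(n,s[i],c[i],plane(n,c[i],.13))
    x,y=(240,110) if n=="scene" else (225,170)
    w,hh=(180,200) if n=="scene" else (190,90)
    crop=f[y:y+hh,x:x+w]; q=3 if n=="scene" else 4
    out=cv2.resize(crop,None,fx=q,fy=q,interpolation=cv2.INTER_NEAREST)
    cv2.imwrite(f"pics/{n}crop.png",out)
E
```

```text
scene [363 143  17  13 167] [371.07185629 148.58682635] [ 0.51505412 -0.27866105  0.13      ]
scene [279 237  20  18 276] [288.68115942 245.08333333] [0.54302749 0.03254661 0.13      ]
top [241 197  28  28 284] [251.14084507 206.53169014] [0.53943838 0.03083621 0.13      ]
top [262 210   7  15  39] [266.05128205 217.15384615] [ 0.51590382 -0.00473386  0.13      ]
top [377 214  18  17 243] [385.88065844 222.06995885] [ 0.5130938  -0.27738736  0.13      ]
```

View pics/scenecrop.png

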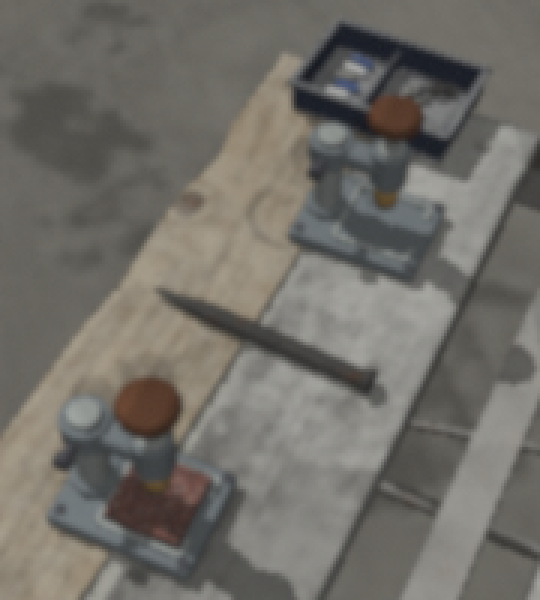

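View pics/topcrop.png

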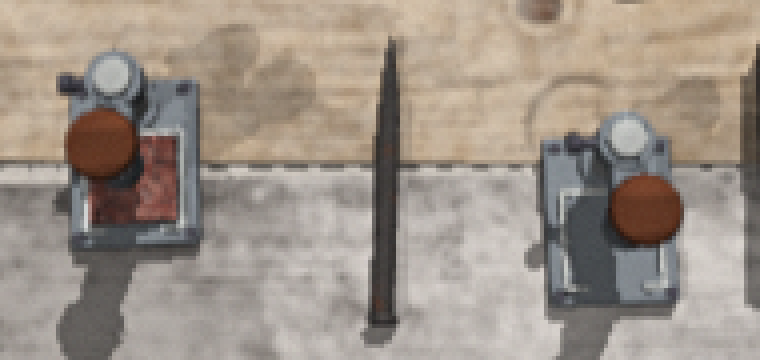

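The crops confirm it. The tile lies in the stand at lower left in the scene view, with its knob at full-image (289,245) in the scene view and about (250,206) in the top view.

Run:
```python
from h import *
from scipy.spatial.transform import Rotation as Ro
t=(250.2,205.7)
print("tri",tri((288.7,245.1),t),"spare",tri((371.1,148.6),(385.9,222.1)))
print(plane("top",t,.133),plane("scene",(288.7,245.1),.132), plane("scene",(288.7,243.5),.14))
# column top z=.096, tile
print("col",plane("top",(225+112/4,170+77/4),.096),plane("scene",(240+85/3,110+412/3),.096))
s=sense();R=Ro.from_quat(s['eef_rot']).as_matrix();print(R.round(3))
d=np.array([.541,.0315,.24])-s['tool_pos'];print("world",d,"tool mm",R.T@d*1000)
```

```text
tri [0.54182808 0.03312069 0.13122233] spare [ 0.51362128 -0.27694627  0.13172846]
[0.54071628 0.03254358 0.133     ] [0.542175  0.0336179 0.132    ] [0.54079655 0.03486257 0.14      ]
col [0.588578   0.03577759 0.096     ] [0.58890624 0.03808687 0.096     ]
[[ 0.966  0.26  -0.   ]
 [ 0.26  -0.966  0.002]
 [ 0.    -0.002 -1.   ]]
world [0.39172403 0.58636007 0.00945555] tool mm [ 530.60645627 -464.47423456   -8.70229123]
```

The knob centre is at about (0.541, 0.033). The triangulated height of 0.131 m agrees with mid-knob, and the column is 48 mm behind it, against a nominal 50 mm. Now I close the gripper and travel high.

Call:
apply_moves:
  moves: "15 -13 -15 0 0 0; 45 -40 -25 0 0 0; 80 -70 -30 0 0 0; 115 -100 -30 0 0 0; 150 -131 -30 0 0 0"
  claw: 1
  force: 40

```text
t: 0.6
tool_pos: [0.2611, -0.3871, 0.2617]
eef_rot: [0.991, 0.131, 0.0, -0.0]
force: [0.1, -0.7, -0.1]
finger_gap: 0.0125
```

Call:
apply_moves:
  moves: "33 -29 0 0 0 0; 66 -58 0 0 0 0; 99 -87 0 0 0 0; 132 -116 0 0 0 0; 165 -145 0 0 0 0"

```text
t: 1.1
tool_pos: [0.3832, -0.2017, 0.2629]
eef_rot: [0.991, 0.131, 0.001, -0.0]
force: [0.4, -0.6, 0.2]
finger_gap: 0.0001
```

Call:
apply_moves:
  moves: "33 -29 0 0 0 0; 66 -58 0 0 0 0; 99 -87 0 0 0 0; 120 -105 0 0 0 0; 130 -114 0 0 0 0"

```text
t: 1.6
tool_pos: [0.4797, -0.0551, 0.2637]
eef_rot: [0.991, 0.133, 0.001, -0.001]
force: [-0.3, -1.1, 0.4]
finger_gap: 0.0001
```

```bash
cat > go.py <<'E'
from h import *
import sys
from scipy.spatial.transform import Rotation as Ro
s=sense();R=Ro.from_quat(s['eef_rot']).as_matrix()
d=np.array([float(a) for a in sys.argv[1:4]])-s['tool_pos'];print(s['t'],s['tool_pos'],s['force'],s['finger_gap'],"tool mm",(R.T@d*1000).round(1),R[:,2])
E
python3 go.py .541 .033 .19
```

```text
1.6 [ 0.47972835 -0.05512659  0.26369727] [-0.32809436 -1.06810722  0.43915151] 0.0001280561414729038 tool mm [ 82.1 -68.9  74. ] [ 0.00234161  0.0014043  -0.99999627]
```

Call:
apply_moves:
  moves: "28 -24 15 0 0 0; 56 -47 35 0 0 0; 76 -64 55 0 0 0; 82 -69 72 0 0 0; 82 -69 74 0 0 0"

```text
t: 2.1
tool_pos: [0.5395, 0.0337, 0.1881]
eef_rot: [0.991, 0.133, -0.001, -0.001]
force: [-0.5, 0.1, 0.1]
finger_gap: 0.0003
```

```bash
python3 go.py .541 .033 .15
python3 - <<'E'
from h import *
for n in("scene","top"):
    f=grab_frame(n)[:,:,::-1]; print(n,proj(n,sense()['tool_pos']),proj(n,(.541,.033,.14)))
    x,y=(220,150) if n=="scene" else (200,150)
    cv2.imwrite(f"pics/{n}1.png",cv2.resize(f[y:y+150,x:x+150],None,fx=4,fy=4))
E
```

```text
2.1 [0.53948939 0.03371647 0.18807305] [-0.46636054  0.0598237   0.12417116] 0.00029380784208297457 tool mm [ 1.3  1.2 38.1] [-0.00251687  0.00107344 -0.99999626]
scene [287.94915095 227.37871453] [289.1355206  242.70993992]
top [245.35628028 200.5775254 ] [249.4544392  204.95351081]
```

View pics/scene1.png

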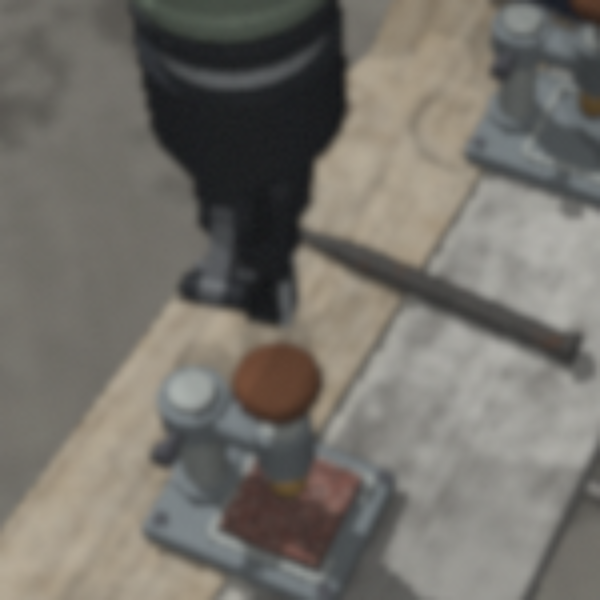

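View pics/top1.png

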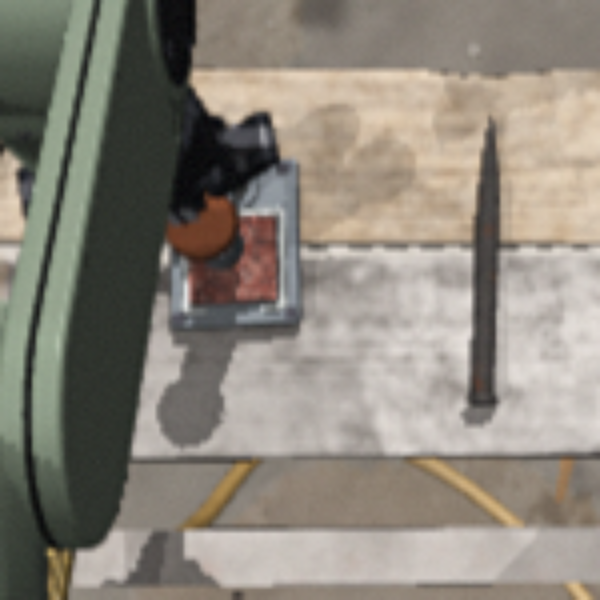

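The closed fingertips show at crop (265,320) in the scene view, straight above the knob at crop (277,382). That matches the projected TCP. Going down.

Call:
apply_moves:
  moves: "1 1 12 0 0 0; 1 1 24 0 0 0; 1 1 34 0 0 0; 1 1 38 0 0 0; 1 1 38 0 0 0"

```text
t: 2.7
tool_pos: [0.5409, 0.0318, 0.1513]
eef_rot: [0.991, 0.132, -0.0, -0.0]
force: [-0.2, -0.2, -0.6]
finger_gap: 0.0004
```

```bash
python3 go.py .541 .033 .126
```

```text
2.7 [0.54091876 0.03177884 0.15126313] [-0.1856611  -0.20267784 -0.59427297] 0.00036964452473057304 tool mm [ 0.4 -1.1 25.3] [-6.17419546e-04  8.87714254e-04 -9.99999415e-01]
```

Call:
apply_moves:
  moves: "0 -1 4 0 0 0; 0 -1 8 0 0 0; 0 -1 12 0 0 0; 0 -1 15 0 0 0; 0 -1 18 0 0 0"

```text
t: 3.2
tool_pos: [0.5408, 0.0328, 0.1337]
eef_rot: [0.991, 0.132, 0.0, -0.0]
force: [-1.5, -0.4, 4.9]
finger_gap: -0.0002
```

```bash
python3 go.py .541 .033 .125
```

```text
3.2 [0.54078219 0.03280134 0.13365347] [-1.47099745 -0.41066974  4.87982691] -0.00019434454145210762 tool mm [ 0.3 -0.1  8.7] [-2.43115003e-05  9.73457186e-04 -9.99999526e-01]
```

The force of 4.9 N at about 6 mm of travel fits the spring. On to the stop.

Call:
apply_moves:
  moves: "0 0 3 0 0 0; 0 0 6 0 0 0; 0 0 8 0 0 0; 0 0 9 0 0 0; 0 0 9 0 0 0"

```text
t: 3.7
tool_pos: [0.5408, 0.0328, 0.1256]
eef_rot: [0.991, 0.132, 0.0, -0.0]
force: [-3.9, 0.5, 8.5]
finger_gap: 0.0003
```

Call:
apply_moves:
  moves: "0 0 1 0 0 0; 0 0 1.5 0 0 0; 0 0 1.5 0 0 0; 0 0 1.5 0 0 0; 0 0 1.5 0 0 0"

```text
t: 4.2
tool_pos: [0.5408, 0.0328, 0.1252]
eef_rot: [0.991, 0.132, 0.001, -0.0]
force: [-3.4, -0.5, 9.6]
finger_gap: 0.0
```

```bash
python3 go.py .541 .033 .125
python3 - <<'E'
from h import *
f=grab_frame("scene")[:,:,::-1]
cv2.imwrite("pics/scene2.png",cv2.resize(f[150:300,220:370],None,fx=4,fy=4))
E
```

```text
4.2 [0.54080932 0.03281257 0.12516102] [-3.37297677 -0.47157772  9.62647439] 2.4959226465438585e-05 tool mm [ 0.2 -0.1  0.2] [ 1.23901405e-03  9.62089746e-04 -9.99998770e-01]
```

View pics/scene2.png

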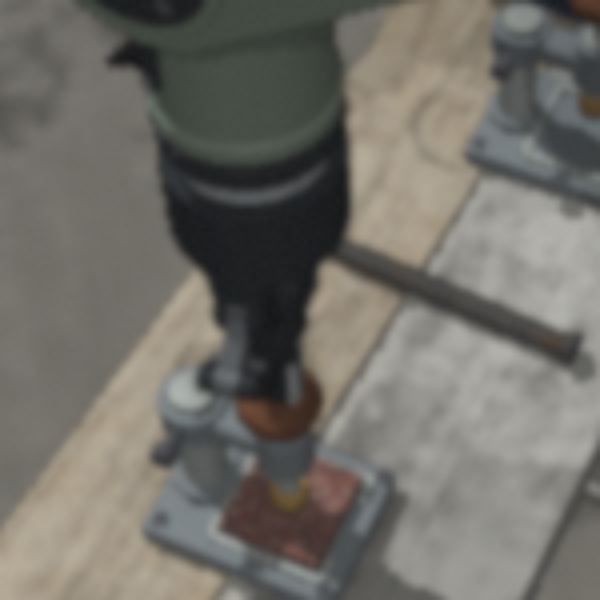

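The knob is down to about the sleeve: its bottom is at crop row 440, against 422 before, with the brass foot near the tile. A small further push should show the hard stop.

Call:
apply_moves:
  moves: "0 0 1.5 0 0 0; 0 0 2 0 0 0; 0 0 2 0 0 0; 0 0 2 0 0 0; 0 0 2 0 0 0"

```text
t: 4.75
tool_pos: [0.5408, 0.0328, 0.125]
eef_rot: [0.991, 0.132, 0.001, -0.0]
force: [-4.1, -0.9, 13.0]
finger_gap: -0.0004
```

The force went from 9.6 to 13 N with 0.2 mm of motion, so it is on the stop and held. Releasing straight up.

Call:
apply_moves:
  moves: "0 0 -4 0 0 0; 0 0 -9 0 0 0; 0 0 -16 0 0 0; 0 0 -30 0 0 0; 0 0 -50 0 0 0"

```text
t: 5.25
tool_pos: [0.54, 0.0327, 0.1743]
eef_rot: [0.991, 0.132, -0.0, -0.0]
force: [-0.3, 0.5, 0.8]
finger_gap: -0.0002
```

Call:
apply_moves:
  moves: "0 0 -20 0 0 0; -20 20 -40 0 0 0; -45 45 -50 0 0 0; -75 75 -50 0 0 0; -90 90 -50 0 0 0"

```text
t: 5.75
tool_pos: [0.4753, -0.0797, 0.2244]
eef_rot: [0.991, 0.132, -0.0, 0.0]
force: [1.0, 0.0, -0.6]
finger_gap: -0.0002
```

Call:
apply_moves:
  moves: "-20 20 0 0 0 0; -40 40 0 0 0 0; -50 50 0 0 0 0; -50 50 0 0 0 0; -50 50 0 0 0 0"

```text
t: 6.25
tool_pos: [0.4406, -0.1406, 0.2244]
eef_rot: [0.991, 0.132, 0.0, -0.0]
force: [0.8, 0.3, -0.7]
finger_gap: 0.0001
```

Run:
```python
from h import *
s=sense();print(s['t'],s['tool_pos'],s['force'],abs(s['joint_velocities']).max())
o=[]
for n in("scene","top"):
    f=grab_frame(n)[:,:,::-1].copy(); h=cv2.cvtColor(f,cv2.COLOR_BGR2HSV)
    m=(((h[...,0]<12)|(h[...,0]>172))&(h[...,1]>110)&(h[...,2]>40)).astype(np.uint8)
    k,l,S,c=cv2.connectedComponentsWithStats(m)
    for i in range(1,k):
        if S[i,4]>30: print(n,S[i],c[i])
    x,y=(240,110) if n=="scene" else (200,150)
    o.append(cv2.resize(f[y:y+200,x:x+200],(400,400)))
cv2.imwrite("pics/end.png",np.hstack(o))
```

```text
6.25 [ 0.44056507 -0.14059686  0.22437222] [ 0.78796825  0.30914133 -0.66580626] 0.018734084043684505
scene [363 143  13  12 120] [369.58333333 148.24166667]
scene [279 237  20  18 273] [288.77289377 245.05494505]
top [241 197  21  25 266] [250.07894737 206.35714286]
```

View pics/end.png

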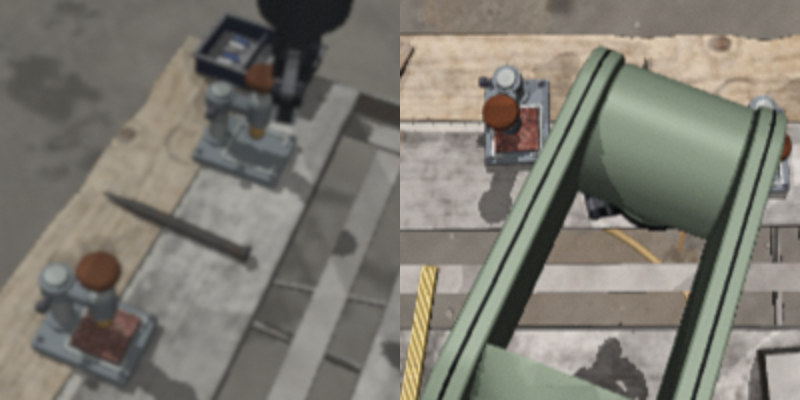

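The pressed knob is back at its starting pixels: (288.8,245.1) in the scene view, as before. The tile lies in its nest, the spare knob is up and only partly hidden by the gripper, and the arm is clear at z = 0.224.

```bash
python3 -c "
from cell import sign_off
print(sign_off())"
```

```text
the job is handed in; nothing more can be done
None
```

I pressed the plunger of the stand with the red-brown tile down to its stop with the closed fingertips, held it there, then lifted straight off and handed the job in at about 6.3 s.

- **At the stop:** the tip was at z = 0.125 m. An extra push raised the force from 9.6 to 13 N with only 0.2 mm of movement. It stayed within about 0.6 mm of the stop for roughly 1 s.
- **After release:** in the scene view the pressed knob is back within 0.1 px of where it started, and the tile lies in its nest.
- **Spare stand:** I never went near its plunger. Its knob looks up, but the gripper and arm partly hid it in the last pictures, so I could not measure it exactly.
- **Arm:** it stands clear of everything at z = 0.224 m, with only sensor-noise forces (about 1 N).
- **Side force:** at the stop there was also a sideways force of about 4 N in the −x direction. It went away on release. No checks failed.

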